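Sort the washed shaker accessories

TASK

Sort the washed things: put the plate whose two holes match the shaker's pins down over them so that it lies flat on the shaker, and lay the other plate flat in the long plate tray. Stand the vial in the small square tray and the small brown bottle in the large square tray, keeping both upright all the way. Leave the beaker and the big white bottle standing where they are.

Things in the scene. Friction and masses are not known exactly. Their poses are not given: they have to be found in the camera images.
- plate_wide: flat dark metal plate 50 x 96 x 8 mm (x, y, z) with an upright aluminium lifting bar in its middle, 16 mm thick along x, 20 mm long along y, its top 38 mm above the plate's underside; two through holes of 15 mm on the long centre line (y), 68 mm apart between centres. Loose, about 150 g. Origin: centre of the underside; z up; looks the same after a half turn
- plate_narrow: flat dark metal plate 50 x 96 x 8 mm (x, y, z) with an upright aluminium lifting bar in its middle, 16 mm thick along x, 20 mm long along y, its top 38 mm above the plate's underside; two through holes of 15 mm on the long centre line (y), 44 mm apart between centres. Loose, about 150 g. Origin: centre of the underside; z up; looks the same after a half turn
- small_vial: specimen vial with a wider green cap, 25 mm across (glass below the cap 22 mm), 46 mm tall, 18 g, standing loose. Origin: centre of its base; z up
- small_bottle: small brown screw-cap bottle with a white cap, body 42 mm across up to the shoulder, cap 24 mm across from 57 mm up, 68 mm tall, about 50 g, standing loose. Origin: centre of its base; z up
- shaker: compact white laboratory shaker, 84 x 116 mm (x, y), with a flat aluminium deck 40 mm above the bench. Two upright steel pins of 7 mm stand on the deck at y = +34 and -34 mm (68 mm apart), 16 mm high, the upper 7 mm tapering to 3 mm. Fixed to the bench. Origin: centre of the underside, on the bench; z up
- plate_tray: long dark grey open tray, outside 82 x 128 mm (x, y) and 20 mm high, walls 4 mm, floor 4 mm thick; inside 74 x 120 mm. Fixed to the bench. Origin: centre of the underside, on the bench; z up
- small_tray: small dark grey square tray, outside 50 x 50 mm and 16 mm high, walls and floor 5 mm; inside 40 x 40 mm. Fixed to the bench. Origin: centre of the underside, on the bench; z up
- large_tray: large dark grey square tray, outside 76 x 76 mm and 22 mm high, walls and floor 5 mm; inside 66 x 66 mm. Fixed to the bench. Origin: centre of the underside, on the bench; z up
- beaker: empty clear beaker, 62 mm across, 78 mm tall, a loose bystander. Origin: centre of its base
- big_bottle: big white screw-cap bottle with a blue cap, 68 mm across, 115 mm tall, a loose bystander. Origin: centre of its base

How it is judged (in metres and radians):
At the end, for the whole second after the job is handed in: Plate with holes 68 mm apart flat on the shaker deck over both pins (height within 3 mm, centre within 7 mm); other plate flat on the plate tray's floor; vial upright on the small tray's floor, small bottle upright on the large tray's floor; all released and at rest (horizontal distance between plate_wide and shaker below 0.007 m and z of plate_wide in the frame of shaker between 0.037 and 0.043 m and angle between the y axis of plate_wide and the y axis of shaker, either way round below 0.17 rad and angle between each of plate_wide, plate_narrow's own z axis and vertical below 0.06 rad and x of plate_narrow in the frame of plate_tray between -0.016 and 0.016 m and y of plate_narrow in the frame of plate_tray between -0.016 and 0.016 m and z of plate_narrow in the frame of plate_tray between 0.001 and 0.008 m and horizontal distance between small_vial and small_tray below 0.014 m and z of small_vial in the frame of small_tray between 0.001 and 0.009 m and angle between each of small_vial, small_bottle's own z axis and vertical below 0.1 rad and horizontal distance between small_bottle and large_tray below 0.019 m and z of small_bottle in the frame of large_tray between 0.001 and 0.009 m and linear speed of each of plate_wide, plate_narrow, small_vial, small_bottle below 0.02 m/s); the robot touches nothing.
It fails at once if the vial or the small bottle was tipped over (more than about 45 degrees) (angle between any of small_vial, small_bottle's own z axis and vertical above 0.8 rad).
It fails at once if the beaker or the big bottle was pushed more than 30 mm or knocked over (distance of any of beaker, big_bottle from where it was at the start of the episode above 0.03 m or angle between any of beaker, big_bottle's own z axis and vertical above 0.5 rad).
It also fails if it takes over 117 s, if anything falls off the work surface, if the arm or the gripper's body presses on something with over 40 N, if the wrist force passes 120 N, or if a joint passes its speed limit or range.

ROBOT

A 6-joint arm with a two-finger parallel gripper is mounted at the origin on the work surface; the furniture and walls round the work are solid. World frame = base frame: x ahead of the robot, y to its left, z up, the work surface at z = 0. Lengths are in mm, angles in rad, forces in N, time in s.
With the tool pointing down it reaches from about 400 to 925 mm from the base axis. Payload 12.5 kg.
Tool frame: the origin (TCP) lies midway between the tips of the shut fingers; the grasp point (between the pads) lies 19 mm behind it; z points along the fingers, y is the direction in which the jaws open and shut (so a half turn about z gives the same grasp; the last joint's range is limited). The gripper opens to 95 mm and grips with 3 to 60 N. Pads are 20 mm wide; open, the fingers measure 119 mm over their backs; the gripper's body (75 mm by 180 mm) begins 59 mm behind the grasp point.
Start: joints at [1.162, 0.491, 1.559, -0, 1.092, -0.106], TCP at [186.354, 596.589, 214.661] pointing down, gripper open.
Joint ranges: [-3.1, 3.1], [-0.84, 2.19], [0.05, 2.79], [-1.13, 4.28], [0.06, 2.93], [-2.69, 2.69]. Speed limits (rad/s): [2.22, 2.22, 2.79, 3.14, 3.14, 3.14].

INTERFACE

Orientations are given as [roll, pitch, yaw] about the fixed x, y, z axes, in that order (R = Rz(yaw) Ry(pitch) Rx(roll)).
In Python, from cell import env gives the robot as it stands.
- The arm moves only by the tool servo_tool, never from a script. Its argument "plan" is a list of rows, each a list of 7 numbers: the shift along the tool's x, y, z in m, then the turn, a rotation vector about the tool's x, y, z in degrees, then the opening in per cent of the stroke, from 0 (shut) to 100 (fully open). In form: [[dx, dy, dz, wx, wy, wz, jaw], ...]. A call has 1 to 8 rows; each row shifts and turns the pose as measured when the row begins, along the tool's axes as they then stand; what a row does not reach is not made up. A row lasts 1/12 s, in which the tool goes at most 41.7 mm and 7.16 degrees, less where a joint would pass 70% of its speed; a pose out of reach is approached as far as the arm can. A call is refused whole if a number of a shift passes 0.0417 or a number of a turn 7.16, either way. A call with a gripper value outside its range is refused whole. The fingers move at their own pace and stop on an object; the grip force is fixed at half the most. Time passes only in rows, so rows that do not move let the fingers close. It gives the time, the measured TCP pose, the force and the opening at its end, in the units of the state.
- env.state(): the state, without advancing time (a new reading comes with each control period).
- env.read_camera(name): name is "side" or "top"; returns a dict with "img" (400x640x3 uint8, blue, green, red), "intrinsics" (3x3 intrinsics, pixels), "R" (3x3) and "t" (3): a world point X has camera coordinates R X + t. Camera axes: x right, y down, z forward; pixel columns grow to the right and rows downward; lengths in mm; the calibration is good to about 2 mm. A picture is of the moment at which its call begins. There is no depth.
- env.job_done(): hands the job in, once; it reports no verdict.
The state is a dict: "t": time; "joints": joint angles; "qvel": joint speeds; "tau": joint torques, N m; "eef_pos": TCP position; "tcp_rot": TCP orientation; "ft_force": force on the tool from outside, world axes, zero at the start; "moment": the same for the moment, N m; "opening": opening from 0.0 (shut) to 1.0 (fully open).
Only numpy, scipy, OpenCV 4.12 (cv2) and the standard library are available. Lean on these libraries where they do the work, as an engineer would, in place of code of your own. Each camera call takes 0.05 s, during which the arm holds its last target. There are 200 camera calls.

## Working session

There is one attempt and no reset: what is moved stays moved. The work goes in short steps, Python scripts to look and compute and a tool call to move; the robot and the scene stay as the last step left them, time stands still between calls to the robot, and variables do not carry over. Pictures are saved under pics/ and viewed, about 12 in all and at most 16, crops included, and the job is handed in when it is done.

Besides the shell and the picture viewer there is one more tool, called by a JSON object that holds its "op" and its "data", one argument or row to a line. servo_tool: Moves the arm, as the interface text tells. Its arguments: {"type":"object","properties":{"plan":{"type":"array","items":{"type":"array","items":{"type":"number"}}}},"required":["plan"]}

```bash
mkdir -p pics; ls; python3 - <<'E'
from cell import env
import cv2,numpy as np
for n in("top","side"):
    c=env.read_camera(n); cv2.imwrite(f"pics/{n}0.png",c["img"]); print(n,c["intrinsics"].tolist(),np.round(c["R"],4).tolist(),c["t"], "pos",-c["R"].T@c["t"])
print(env.state())
E
```

```text
pics
top [[389.4965727638809, 0.0, 316.75415354856483], [0.0, 389.4965727638809, 199.63129486385827], [0.0, 0.0, 1.0]] [[-0.0073, -0.9999, -0.0102], [-0.9942, 0.0083, -0.107], [0.1071, 0.0094, -0.9942]] [-123.4199704   457.80878146 1114.47968873] pos [ 334.92478313 -137.66059653 1155.75139882]
side [[509.4029392527844, 0.0, 320.2277315545288], [0.0, 509.4029392527844, 200.67615214595932], [0.0, 0.0, 1.0]] [[-0.9952, -0.0955, -0.0224], [-0.0261, 0.478, -0.878], [0.0945, -0.8732, -0.4782]] [ 466.53327884   96.9360311  1043.70824739] pos [368.17630973 909.53607482 594.61511384]
{'t': 0.1, 'joints': array([ 1.16234626e+00,  4.91493213e-01,  1.55940096e+00, -2.91728245e-06,
        1.09167043e+00, -1.05626760e-01]), 'qvel': array([ 0.00072805, -0.00242326, -0.00091835, -0.00086949, -0.00116168,
        0.00059559]), 'tau': array([ 2.49443648e-03, -6.13620687e+01, -2.58605146e+01,  6.94087031e-02,
        4.69418638e-02, -1.74503816e-05]), 'eef_pos': array([186.29495439, 596.36631168, 214.11965656]), 'tcp_rot': array([-3.14062584e+00, -9.99004076e-05,  2.83877065e+00]), 'ft_force': array([ 0.15289344, -0.69312162,  0.7489717 ]), 'moment': array([ 0.0102498 , -0.00302242, -0.01136776]), 'opening': 0.999673699812677}
```

View pics/top0.png

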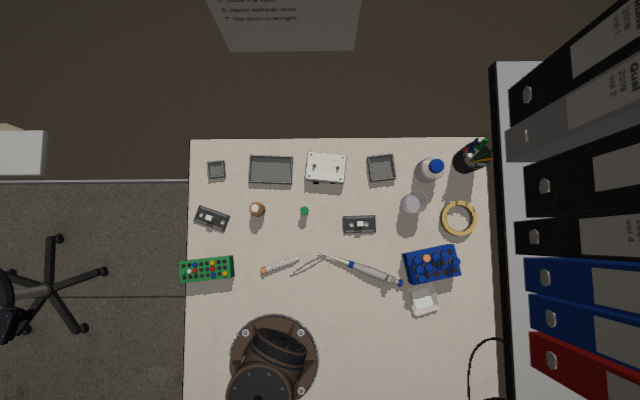

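View pics/side0.png

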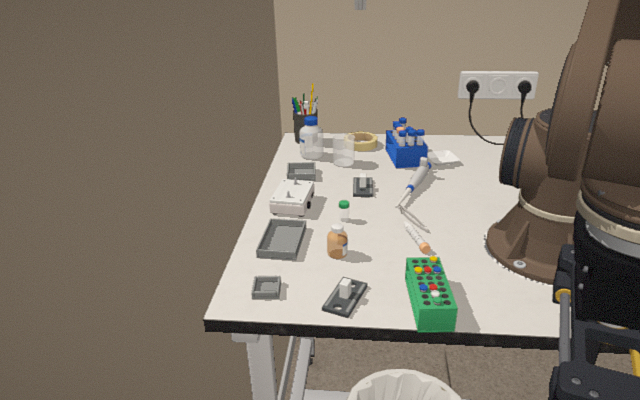

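The top view shows small tray (216,170), plate tray (271,170), shaker (326,168), large tray (381,168), plates at (212,218) and (359,224), bottle (257,209), vial (304,211), beaker (411,204) and big bottle (432,168). The side view shows the same layout. I'll enlarge both views.

```bash
python3 - <<'E'
import cv2
a=cv2.imread("pics/top0.png")[145:245,190:410]; cv2.imwrite("pics/c1.png",cv2.resize(a,None,fx=3.6,fy=3.6,interpolation=cv2.INTER_CUBIC))
a=cv2.imread("pics/side0.png")[160:320,235:395]; cv2.imwrite("pics/c2.png",cv2.resize(a,None,fx=3.75,fy=3.75,interpolation=cv2.INTER_CUBIC))
E
```

```text
(no output)
```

View pics/c1.png

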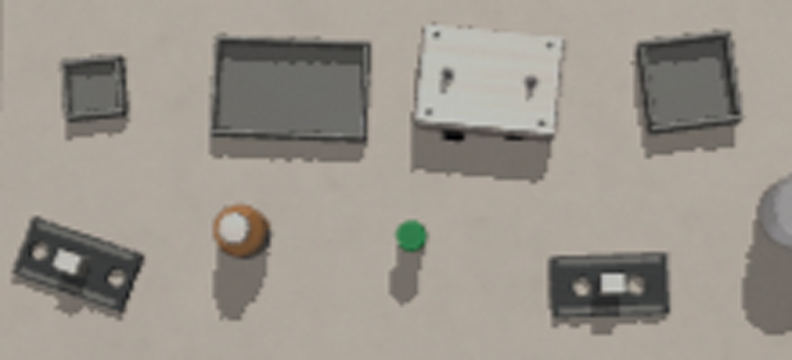

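View pics/c2.png

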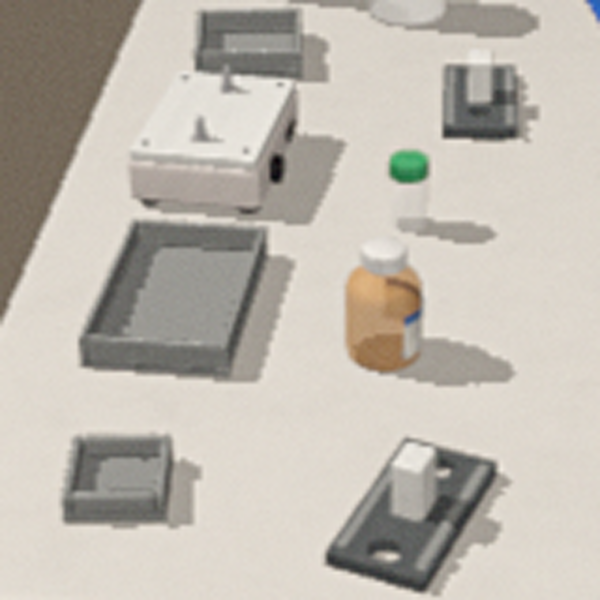

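The left plate (holes at c1 (40,250) and (117,277), about 66 mm apart) is the wide one. The right plate (582,287)/(635,285), about 43 mm apart, is the narrow one. I'll triangulate the corners and tops next.

```bash
cat >h.py <<'E'
import numpy as np,cv2
from cell import env
def C1(p): return (np.array(p,float)+.5)/3.6-.5+[190,145]
def C2(p): return (np.array(p,float)+.5)/3.75-.5+[235,160]
cams={n:env.read_camera(n) for n in("top","side")}
def ray(n,p):
    c=cams[n]; return -c["R"].T@c["t"], c["R"].T@np.linalg.inv(c["intrinsics"])@np.r_[p,1]
def plane(n,p,z):
    o,d=ray(n,p); return (o+d*(z-o[2])/d[2])[:2]
def tri(pt,ps):
    P=[cams[n]["intrinsics"]@np.c_[cams[n]["R"],cams[n]["t"]] for n in("top","side")]
    X=cv2.triangulatePoints(P[0],P[1],np.array(pt,float).reshape(2,1),np.array(ps,float).reshape(2,1))
    return (X[:3]/X[3]).ravel()
E
python3 - <<'E'
from h import *
np.set_printoptions(precision=1,suppress=True)
D={"small_tray":([(62,60),(124,56),(128,117),(66,122)],[(70,438),(172,436),(165,497),(65,500)],16),
"plate_tray":([(216,37),(370,43),(367,141),(211,135)],[(135,222),(267,230),(232,353),(85,342)],20),
"shaker":([(425,24),(564,38),(553,134),(414,122)],[(180,73),(297,88),(255,165),(132,155)],40),
"large_tray":([(636,45),(728,33),(740,122),(649,132)],[(198,12),(301,10),(301,50),(198,48)],22)}
for k,(a,b,z) in D.items():
    g=np.array([plane("top",C1(p),z) for p in a],np.float32); s=np.array([plane("side",C2(p),z) for p in b],np.float32)
    e=g[1]-g[0]+g[2]-g[3]; e2=g[0]-g[3]+g[1]-g[2]
    print(k,"top ctr",g.mean(0),"side ctr",s.mean(0),"tri",tri(C1(a).mean(0),C2(b).mean(0)),"sizes",np.linalg.norm(e)/2,np.linalg.norm(e2)/2,"yaw(y axis)",np.degrees(np.arctan2(e[0],-e[1])), np.degrees(np.arctan2(e2[1],e2[0])))
for k,a,b,z in [("wide bar",(67,261),(414,452),38),("narrow bar",(613,282),(481,54),38),("vial",(411,236),(409,158),46),("bottle",(234,228),(384,249),68)]:
    print(k,plane("top",C1(a),z),plane("side",C2(b),z),tri(C1(a),C2(b)))
for k,a in [("wide holes",[(40,250),(117,277)]),("narrow holes",[(582,287),(635,285)]),]:
    g=[plane("top",C1(p),8) for p in a]; e=g[1]-g[0]; print(k,g,np.linalg.norm(e),sum(g)/2,"yaw",np.degrees(np.arctan2(e[0],-e[1])))
# plate outlines
hsv=cams["top"]["img"]
for k,(x0,y0,x1,y1) in {"wide":(190,200,232,236),"narrow":(338,210,380,238)}.items():
    m=(hsv[y0:y1,x0:x1].max(2)<85).astype(np.uint8)
    c=max(cv2.findContours(m,0,1)[0],key=cv2.contourArea)
    bx=cv2.boxPoints(cv2.minAreaRect(c))+[x0,y0]; g=np.array([plane("top",p,8) for p in bx]); print(k,cv2.minAreaRect(c),g.mean(0),g)
for n in [(447,88),(531,92)]: print("pin",plane("top",C1(n),44))
for n in [(201,128),(227,82)]: print("pin side",plane("side",C2(n),47))
E
```

```text
small_tray top ctr [551.1 172.2] side ctr [551.1 176.9] tri [552.  173.2  12.6] sizes 51.422543 51.795277 yaw(y axis) 3.6784708 4.841438
plate_tray top ctr [548.7   9.5] side ctr [546.  16.] tri [548.4  10.1  14.2] sizes 127.83514 81.79118 yaw(y axis) -2.771531 -1.9971229
shaker top ctr [ 551.3 -153.2] side ctr [ 548.1 -145.8] tri [ 550.6 -153.4   35. ] sizes 112.72705 80.00444 yaw(y axis) -5.958601 -6.9249425
large_tray top ctr [ 550.3 -316.6] side ctr [ 550.1 -317.8] tri [ 549.9 -316.6   22.3] sizes 75.5269 73.70631 yaw(y axis) 6.427662 6.5440574
wide bar [407.2 185.8] [406.1 184.1] [406.4 185.5  39.1]
narrow bar [ 387.  -250.3] [ 384.2 -252.3] [ 385.2 -250.2   39.1]
vial [424.4 -90. ] [423.6 -90. ] [423.9 -90.   46. ]
bottle [430.   47.1] [429.   50.5] [429.6  47.4  66.1]
wide holes [array([418.4, 217. ]), array([395.7, 153.1])] 67.82333018020552 [407. 185.] yaw -19.555972747606546
narrow holes [array([ 384.5, -227.9]), array([ 385.8, -271.2])] 43.298933060865316 [ 385.2 -249.6] yaw 1.716318296954219
wide ((21.524438858032227, 18.373844146728516), (32.20221710205078, 16.500911712646484), 19.09349250793457) [405.5 184.8] [[398.4 237.6]
 [444.5 222.8]
 [412.5 131.7]
 [366.6 146.9]]
narrow ((20.859596252441406, 14.288015365600586), (15.624656677246094, 32.082183837890625), 88.09085083007812) [ 384.6 -250.1] [[ 406.4 -202.6]
 [ 408.8 -297. ]
 [ 362.9 -297.5]
 [ 360.5 -203.4]]
pin [ 543.7 -119.3]
pin [ 539.8 -186.8]
pin side [ 553.6 -119.6]
pin side [ 546.3 -183.7]
```

```bash
cat >g.py <<'E'
# python3 g.py x y z yaw_deg jaw [vmax_mm]: prints rows in tool axes from the present pose
import sys,numpy as np
from cell import env
def main(x,y,z,yaw,jaw,v=40.):
    s=env.state(); p=s["eef_pos"].copy(); r=np.degrees(s["tcp_rot"]); a=r[2]
    t=np.array([x,y,z]); da=(a-yaw+180)%360-180; n=int(max(np.ceil(np.linalg.norm(t-p)/v),np.ceil(abs(da)/7.1),1))
    w=(t-p)/n/1000
    print("t",round(s["t"],2),"pos",p.round(1),"rot",r.round(1),"F",s["ft_force"].round(1),"open",round(s["opening"],3),"rows",n)
    for k in range(n):
        b=np.radians(a-da*k/n); print([round(float(q),4) for q in (w[0]*np.cos(b)+w[1]*np.sin(b),w[0]*np.sin(b)-w[1]*np.cos(b),-w[2],0,0,)]+[round(float(da/n),2),jaw])
main(*map(float,sys.argv[1:]))
E
python3 g.py 430 47 160 90 100
```

```text
t 0.2 pos [186.3 596.5 214.3] rot [-180.    -0.   162.7] F [ 0.  -1.3  1. ] open 1.003 rows 16
[-0.0248, -0.0282, 0.0034, 0.0, 0.0, 4.54, 100.0]
[-0.0269, -0.0262, 0.0034, 0.0, 0.0, 4.54, 100.0]
[-0.0289, -0.024, 0.0034, 0.0, 0.0, 4.54, 100.0]
[-0.0307, -0.0216, 0.0034, 0.0, 0.0, 4.54, 100.0]
[-0.0323, -0.0191, 0.0034, 0.0, 0.0, 4.54, 100.0]
[-0.0338, -0.0165, 0.0034, 0.0, 0.0, 4.54, 100.0]
[-0.035, -0.0138, 0.0034, 0.0, 0.0, 4.54, 100.0]
[-0.0359, -0.011, 0.0034, 0.0, 0.0, 4.54, 100.0]
[-0.0367, -0.0081, 0.0034, 0.0, 0.0, 4.54, 100.0]
[-0.0372, -0.0051, 0.0034, 0.0, 0.0, 4.54, 100.0]
[-0.0375, -0.0022, 0.0034, 0.0, 0.0, 4.54, 100.0]
[-0.0376, 0.0008, 0.0034, 0.0, 0.0, 4.54, 100.0]
[-0.0374, 0.0038, 0.0034, 0.0, 0.0, 4.54, 100.0]
[-0.037, 0.0067, 0.0034, 0.0, 0.0, 4.54, 100.0]
[-0.0363, 0.0096, 0.0034, 0.0, 0.0, 4.54, 100.0]
[-0.0354, 0.0125, 0.0034, 0.0, 0.0, 4.54, 100.0]
```

{"op": "servo_tool", "data": {
  "plan": [
    [-0.025,-0.028,0.003,0,0,4.5,100],
    [-0.027,-0.026,0.003,0,0,4.5,100],
    [-0.029,-0.024,0.003,0,0,4.5,100],
    [-0.031,-0.022,0.003,0,0,4.5,100],
    [-0.032,-0.019,0.003,0,0,4.5,100],
    [-0.034,-0.016,0.003,0,0,4.5,100],
    [-0.035,-0.014,0.003,0,0,4.5,100],
    [-0.036,-0.011,0.003,0,0,4.5,100]
  ]
}}

```text
t: 0.87
eef_pos: [307.9, 315.1, 187.6]
tcp_rot: [3.141, -0.001, 2.193]
ft_force: [0.7, 1.0, -0.0]
opening: 1.0
```

```bash
python3 g.py 430 47 150 90 100|head -9
```

```text
t 0.87 pos [307.9 315.1 187.6] rot [ 1.800e+02 -1.000e-01  1.257e+02] F [ 0.7  1.  -0. ] open 1.0 rows 8
[-0.0361, -0.0071, 0.0047, 0.0, 0.0, 4.46, 100.0]
[-0.0366, -0.0043, 0.0047, 0.0, 0.0, 4.46, 100.0]
[-0.0368, -0.0015, 0.0047, 0.0, 0.0, 4.46, 100.0]
[-0.0368, 0.0014, 0.0047, 0.0, 0.0, 4.46, 100.0]
[-0.0366, 0.0043, 0.0047, 0.0, 0.0, 4.46, 100.0]
[-0.0361, 0.0071, 0.0047, 0.0, 0.0, 4.46, 100.0]
[-0.0355, 0.0099, 0.0047, 0.0, 0.0, 4.46, 100.0]
[-0.0346, 0.0126, 0.0047, 0.0, 0.0, 4.46, 100.0]
```

{"op": "servo_tool", "data": {
  "plan": [
    [-0.036,-0.007,0.005,0,0,4.5,100],
    [-0.037,-0.004,0.005,0,0,4.5,100],
    [-0.037,-0.0015,0.005,0,0,4.5,100],
    [-0.037,0.0015,0.005,0,0,4.5,100],
    [-0.037,0.004,0.005,0,0,4.5,100],
    [-0.036,0.007,0.005,0,0,4.5,100],
    [-0.0355,0.01,0.005,0,0,4.5,100],
    [-0.035,0.0125,0.005,0,0,4.5,100]
  ]
}}

```text
t: 1.53
eef_pos: [429.2, 29.8, 147.1]
tcp_rot: [3.137, -0.003, 1.534]
ft_force: [1.5, 1.0, 0.7]
opening: 0.997
```

```bash
python3 g.py 430 47.5 90 90 100; python3 - <<'E'
import cv2,numpy as np
a=cv2.imread("pics/top0.png")[145:190,300:352]; b=cv2.imread("pics/side0.png")[172:218,265:318]
f=lambda i:cv2.resize(i,(390,350),interpolation=cv2.INTER_CUBIC)
cv2.imwrite("pics/c3.png",np.hstack([f(a),f(b)]))
E
```

```text
t 1.53 pos [429.2  29.8 147.1] rot [ 1.798e+02 -1.000e-01  8.790e+01] F [1.5 1.  0.7] open 0.997 rows 2
[0.0089, 0.0001, 0.0286, 0.0, 0.0, -1.06, 100.0]
[0.0089, 0.0002, 0.0286, 0.0, 0.0, -1.06, 100.0]
```

View pics/c3.png

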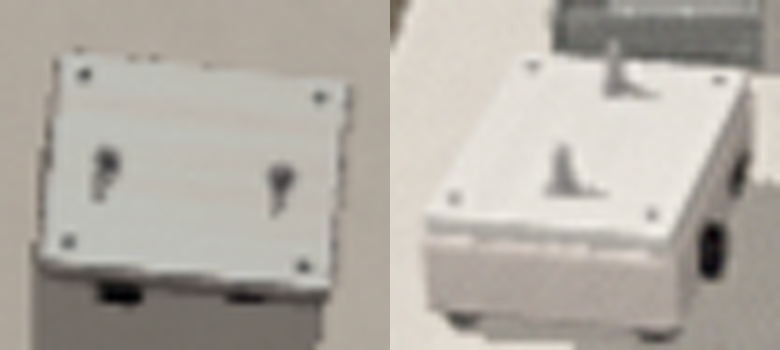

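The shaker deck screws and pins are clear: screws at (84,74),(320,97),(302,266),(68,242) on the left, with pins at (108,160),(281,180).

```bash
python3 - <<'E'
from h import *
np.set_printoptions(precision=1,suppress=True)
A=lambda p:(np.array(p,float)+.5)/[7.5,7.778]-.5+[300,145]
B=lambda p:(np.array(p,float)+.5-[390,0])/[7.358,7.609]-.5+[265,172]
t=[(84,74),(320,97),(302,266),(68,242)]; s=[(532,66),(719,80),(652,215),(453,198)]
# side order: +x+y.. match: top order (+x+y),(+x-y),(-x-y),(-x+y); side: left=+x, near=+y
s=[s[3],s[0],s[1],s[2]]
X=np.array([tri(A(a),B(b)) for a,b in zip(t,s)]); print(X,X.mean(0))
P=np.array([plane("top",A(a),40) for a in t]); e=P[1]-P[0]+P[2]-P[3]; e2=P[0]-P[3]+P[1]-P[2]
print("top",P.mean(0),"yaw",np.degrees(np.arctan2(e[0],-e[1])),np.degrees(np.arctan2(e2[1],e2[0])))
Q=np.array([plane("side",B(a),40) for a in s]); e=Q[1]-Q[0]+Q[2]-Q[3];print("side",Q.mean(0),"yaw",np.degrees(np.arctan2(e[0],-e[1])))
tp=[tri(A(a),B(b)) for a,b in zip([(109,152),(282,172)],[(562,147),(612,47)])]; print("tips",tp,(tp[0]+tp[1])/2)
for b in [(564,192),(614,93)]: print("side pin base",plane("side",B(b),40))
for b in [(107,168),(280,188)]: print("top pin base",plane("top",A(b),40))
E
```

```text
[[ 588.2 -110.7   40.8]
 [ 578.  -202.4   40.5]
 [ 514.  -194.4   41. ]
 [ 524.4 -104.2   40.4]] [ 551.1 -152.9   40.7]
top [ 552.2 -152.9] yaw -6.122843830307438 -6.437086530915543
side [ 550.8 -154.1] yaw -6.567035523648767
tips [array([ 554.8, -120.5,   54.2]), array([ 547.5, -186.5,   55.8])] [ 551.2 -153.5   55. ]
side pin base [ 553.7 -117.8]
side pin base [ 547.3 -185.3]
top pin base [ 553.1 -119.4]
top pin base [ 544.9 -186.3]
```

{"op": "servo_tool", "data": {
  "plan": [
    [0.009,0,0.025,0,0,-1,100],
    [0.009,0,0.025,0,0,-1,100],
    [0,0,0,0,0,0,100]
  ]
}}

```text
t: 1.88
eef_pos: [432.6, 44.1, 96.2]
tcp_rot: [3.134, -0.002, 1.56]
ft_force: [-0.1, 0.1, -0.5]
opening: 0.999
```

```bash
python3 g.py 430 48 21 90 100 20
```

```text
t 1.88 pos [432.6  44.1  96.2] rot [ 1.796e+02 -1.000e-01  8.940e+01] F [-0.1  0.1 -0.5] open 0.999 rows 4
[0.001, -0.0007, 0.0188, 0.0, 0.0, -0.15, 100.0]
[0.001, -0.0007, 0.0188, 0.0, 0.0, -0.15, 100.0]
[0.001, -0.0007, 0.0188, 0.0, 0.0, -0.15, 100.0]
[0.001, -0.0007, 0.0188, 0.0, 0.0, -0.15, 100.0]
```

{"op": "servo_tool", "data": {
  "plan": [
    [0.001,-0.001,0.019,0.4,0,0,100],
    [0.001,-0.001,0.019,0,0,0,100],
    [0.001,-0.0005,0.019,0,0,0,100],
    [0.001,0,0.018,0,0,0,100],
    [0,0,0,0,0,0,100]
  ]
}}

```text
t: 2.3
eef_pos: [431.1, 50.2, 22.3]
tcp_rot: [3.139, -0.002, 1.565]
ft_force: [-0.4, 0.6, -0.4]
opening: 0.998
```

{"op": "servo_tool", "data": {
  "plan": [
    [0,0,0,0,0,0,30],
    [0,0,0,0,0,0,30],
    [0,0,0,0,0,0,30],
    [0,0,0,0,0,0,30],
    [0,0,0,0,0,0,30],
    [0,0,0,0,0,0,30]
  ]
}}

```text
t: 2.8
eef_pos: [432.7, 50.7, 27.5]
tcp_rot: [3.135, -0.002, 1.567]
ft_force: [-0.9, 0.2, -0.0]
opening: 0.635
```

{"op": "servo_tool", "data": {
  "plan": [
    [-0.001,-0.001,0.003,0.3,0,0,42],
    [-0.001,-0.001,0.003,0,0,0,42],
    [-0.001,-0.0005,0.002,0,0,0,35],
    [0,0,0.001,0,0,0,35],
    [0,0,0.001,0,0,0,35],
    [0,0,0.001,0,0,0,35],
    [0,0,0.001,0,0,0,35],
    [0,0,0.001,0,0,0,35]
  ]
}}

```text
t: 3.47
eef_pos: [430.7, 47.6, 19.8]
tcp_rot: [3.133, -0.002, 1.567]
ft_force: [-4.4, 0.8, 30.6]
opening: 0.429
```

{"op": "servo_tool", "data": {
  "plan": [
    [0,0,-0.005,0.2,0,0,35],
    [0,0,-0.015,0.2,0,0,35],
    [0,0,-0.02,0.1,0,0,35],
    [0,0,-0.02,0,0,0,35],
    [0,0,-0.02,0,0,0,35]
  ]
}}

```text
t: 3.88
eef_pos: [428.0, 46.9, 98.9]
tcp_rot: [-3.132, -0.002, 1.566]
ft_force: [-0.4, 0.4, 0.2]
opening: 0.427
```

```bash
python3 g.py 550 -316.6 100 96.5 35 36
```

```text
t 3.88 pos [428.   46.9  98.9] rot [-1.794e+02 -1.000e-01  8.970e+01] F [-0.4  0.4  0.2] open 0.427 rows 11
[-0.033, 0.0112, -0.0001, 0.0, 0.0, -0.61, 35.0]
[-0.0331, 0.0109, -0.0001, 0.0, 0.0, -0.61, 35.0]
[-0.0332, 0.0105, -0.0001, 0.0, 0.0, -0.61, 35.0]
[-0.0333, 0.0102, -0.0001, 0.0, 0.0, -0.61, 35.0]
[-0.0334, 0.0098, -0.0001, 0.0, 0.0, -0.61, 35.0]
[-0.0336, 0.0095, -0.0001, 0.0, 0.0, -0.61, 35.0]
[-0.0336, 0.0091, -0.0001, 0.0, 0.0, -0.61, 35.0]
[-0.0337, 0.0087, -0.0001, 0.0, 0.0, -0.61, 35.0]
[-0.0338, 0.0084, -0.0001, 0.0, 0.0, -0.61, 35.0]
[-0.0339, 0.008, -0.0001, 0.0, 0.0, -0.61, 35.0]
[-0.034, 0.0076, -0.0001, 0.0, 0.0, -0.61, 35.0]
```

{"op": "servo_tool", "data": {
  "plan": [
    [-0.02,0.007,0,0,0,-0.6,35],
    [-0.033,0.011,0,0,0,-0.6,35],
    [-0.033,0.011,0,0,0,-0.6,35],
    [-0.033,0.01,0,0,0,-0.6,35],
    [-0.033,0.01,0,0,0,-0.6,35],
    [-0.033,0.01,0,0,0,-0.6,35],
    [-0.034,0.009,0,0,0,-0.6,35],
    [-0.034,0.009,0,0,0,-0.6,35]
  ]
}}

```text
t: 4.55
eef_pos: [515.3, -209.8, 100.0]
tcp_rot: [-3.133, -0.004, 1.662]
ft_force: [1.0, 0.9, -0.4]
opening: 0.427
```

```bash
python3 g.py 550 -316.6 90 96.5 35 30
```

```text
t 4.55 pos [ 515.3 -209.8  100. ] rot [-179.5   -0.2   95.2] F [ 1.   0.9 -0.4] open 0.427 rows 4
[-0.0274, 0.0062, 0.0025, 0.0, 0.0, -0.32, 35.0]
[-0.0274, 0.0061, 0.0025, 0.0, 0.0, -0.32, 35.0]
[-0.0275, 0.0059, 0.0025, 0.0, 0.0, -0.32, 35.0]
[-0.0275, 0.0058, 0.0025, 0.0, 0.0, -0.32, 35.0]
```

{"op": "servo_tool", "data": {
  "plan": [
    [-0.027,0.006,0.002,-0.2,0,-0.3,35],
    [-0.027,0.006,0.002,-0.2,0,-0.3,35],
    [-0.027,0.006,0.002,-0.1,0,-0.3,35],
    [-0.02,0.006,0.002,0,0,-0.3,35],
    [-0.005,0.001,0.001,0,0,0,35]
  ]
}}

```text
t: 4.97
eef_pos: [551.0, -324.4, 86.9]
tcp_rot: [-3.141, -0.005, 1.679]
ft_force: [0.1, 1.3, -0.7]
opening: 0.425
```

```bash
python3 g.py 550 -316.6 45 96.5 35 15
```

```text
t 4.97 pos [ 551.  -324.4   86.9] rot [-180.    -0.3   96.2] F [ 0.1  1.3 -0.7] open 0.425 rows 3
[0.0026, -0.0001, 0.014, 0.0, 0.0, -0.1, 35.0]
[0.0026, -0.0, 0.014, 0.0, 0.0, -0.1, 35.0]
[0.0026, -0.0, 0.014, 0.0, 0.0, -0.1, 35.0]
```

{"op": "servo_tool", "data": {
  "plan": [
    [0.003,0,0.014,0,0,0,35],
    [0.003,0,0.014,0,0,0,35],
    [0.003,0,0.014,0,0.3,0,35],
    [0,0,0.008,0,0,0,35],
    [0,0,0.002,0,0,0,35]
  ]
}}

```text
t: 5.38
eef_pos: [548.0, -315.2, 30.6]
tcp_rot: [-3.138, -0.013, 1.676]
ft_force: [-0.6, -0.5, 0.2]
opening: 0.424
```

```bash
python3 - <<'E'
from h import *
a=cams["top"]["img"][135:250,330:450]; b=cams["side"]["img"][110:200,270:390]
cv2.imwrite("pics/p1.png",np.hstack([cv2.resize(a,(400,383),interpolation=2),cv2.resize(b,(400,383),interpolation=2)]))
print(env.state()["eef_pos"],env.state()["ft_force"])
E
```

```text
[ 548.43521761 -315.58051111   31.60257903] [-0.16265729  0.32401708 -1.7906816 ]
```

View pics/p1.png

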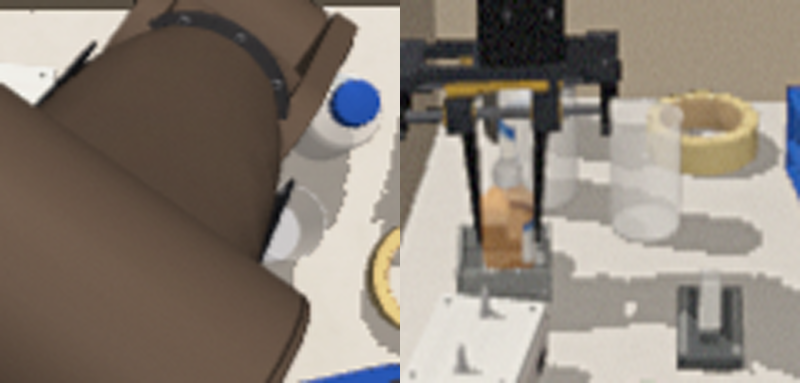

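The bottle is held upright over the large tray, with its base at tray level at about (510,255). Next I lower it the last few millimetres.

{"op": "servo_tool", "data": {
  "plan": [
    [0,0.001,0.003,0,0.5,0,35],
    [0,0.001,0.002,0,0.2,0,35],
    [0,0,0.002,0,0,0,35],
    [0,0,0.001,0,0,0,35]
  ]
}}

```text
t: 5.82
eef_pos: [551.7, -315.6, 25.5]
tcp_rot: [3.141, -0.023, 1.676]
ft_force: [0.3, 0.1, -0.4]
opening: 0.427
```

{"op": "servo_tool", "data": {
  "plan": [
    [0,0,0.001,0,-0.7,0,35],
    [0,0,0.002,0,-0.6,0,35],
    [0,0,0.001,0,0,0,35]
  ]
}}

```text
t: 6.07
eef_pos: [551.9, -315.5, 25.0]
tcp_rot: [3.14, 0.002, 1.676]
ft_force: [-1.2, -0.1, -0.2]
opening: 0.425
```

{"op": "servo_tool", "data": {
  "plan": [
    [0,0,0.002,0,0,0,35],
    [0,0,0.002,0,0,0,35]
  ]
}}

```text
t: 6.23
eef_pos: [552.0, -315.6, 24.9]
tcp_rot: [3.139, 0.005, 1.677]
ft_force: [-7.3, 5.4, 21.9]
opening: 0.425
```

{"op": "servo_tool", "data": {
  "plan": [
    [0,0,0,0,0,0,55],
    [0,0,0.001,0,0,0,55],
    [0,0,0,0,0,0,60],
    [0,0,-0.003,0,0,0,60],
    [0,0,-0.02,0,0,0,60],
    [0,0,-0.03,0,0,0,60],
    [0,0,-0.03,0,0,0,60],
    [0,0,-0.02,0,0,0,60]
  ]
}}

```text
t: 6.9
eef_pos: [549.9, -313.8, 126.7]
tcp_rot: [-3.138, 0.002, 1.676]
ft_force: [-0.4, 0.7, -0.1]
opening: 0.604
```

```bash
python3 g.py 386 -250.2 90 91.5 60 30; python3 - <<'E'
from h import *
a=cams["side"]["img"][110:200,270:390]
cv2.imwrite("pics/p2.png",cv2.resize(a,None,fx=4,fy=4,interpolation=2))
E
```

```text
t 6.9 pos [ 549.9 -313.8  126.7] rot [-1.798e+02  1.000e-01  9.600e+01] F [-0.4  0.7 -0.1] open 0.604 rows 6
[0.0134, -0.026, 0.0061, 0.0, 0.0, 0.76, 60.0]
[0.0131, -0.0262, 0.0061, 0.0, 0.0, 0.76, 60.0]
[0.0127, -0.0264, 0.0061, 0.0, 0.0, 0.76, 60.0]
[0.0124, -0.0266, 0.0061, 0.0, 0.0, 0.76, 60.0]
[0.012, -0.0267, 0.0061, 0.0, 0.0, 0.76, 60.0]
[0.0117, -0.0269, 0.0061, 0.0, 0.0, 0.76, 60.0]
```

View pics/p2.png

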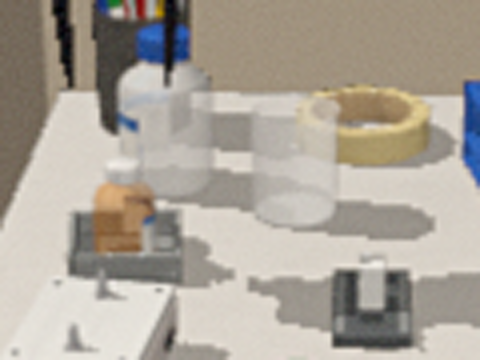

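The bottle stands upright in the large tray (cap at (122,172)). Next is the narrow plate.

{"op": "servo_tool", "data": {
  "plan": [
    [0.013,-0.026,0.006,0,0,0.7,60],
    [0.013,-0.026,0.006,0,0,0.7,60],
    [0.013,-0.026,0.006,0,0,0.7,60],
    [0.012,-0.027,0.006,0,0,0.7,60],
    [0.01,-0.027,0.006,0,0,0.7,60],
    [0.005,-0.02,0.006,0,0,0.5,60],
    [0,-0.005,0.005,0,0,0,60],
    [0,0,0.005,0,0,0,60]
  ]
}}

```text
t: 7.67
eef_pos: [382.0, -256.5, 76.7]
tcp_rot: [3.141, 0.005, 1.604]
ft_force: [-0.1, 0.6, 0.6]
opening: 0.598
```

```bash
python3 g.py 385.5 -250.2 35 91.5 60 20
```

```text
t 7.67 pos [ 382.  -256.5   76.7] rot [180.    0.3  91.9] F [-0.1  0.6  0.6] open 0.598 rows 3
[0.0021, 0.0012, 0.0139, 0.0, 0.0, 0.14, 60.0]
[0.0021, 0.0012, 0.0139, 0.0, 0.0, 0.14, 60.0]
[0.0021, 0.0012, 0.0139, 0.0, 0.0, 0.14, 60.0]
```

{"op": "servo_tool", "data": {
  "plan": [
    [0.002,0.001,0.015,0,0,0.1,60],
    [0.002,0.001,0.017,0,0,0.1,60],
    [0.002,0.001,0.017,0,0,0.1,40],
    [0,0,0.011,0,0,0,40],
    [0,0,0.003,0,0,0,40]
  ]
}}

```text
t: 8.08
eef_pos: [390.4, -253.9, 9.0]
tcp_rot: [3.138, 0.008, 1.599]
ft_force: [0.9, 0.4, 1.5]
opening: 0.448
```

{"op": "servo_tool", "data": {
  "plan": [
    [0.003,-0.005,-0.003,0,0.4,0,30],
    [0.001,-0.001,0,0,0,0,25],
    [0,0,0,0,0,0,20],
    [0,0,0.001,0,0,0,20]
  ]
}}

```text
t: 8.42
eef_pos: [385.6, -250.6, 10.5]
tcp_rot: [3.138, 0.0, 1.6]
ft_force: [0.3, -0.1, 0.9]
opening: 0.215
```

Well centred. Close on the bar.

{"op": "servo_tool", "data": {
  "plan": [
    [0,0,-0.001,0,0,0,10],
    [0,0,0,0,0,0,5],
    [0,0,0,0,0,0,5],
    [0,0,0.0005,0,0,0,5],
    [0,0,0,0,0,0,5]
  ]
}}

```text
t: 8.83
eef_pos: [386.3, -251.2, 12.6]
tcp_rot: [3.135, 0.002, 1.6]
ft_force: [0.1, 0.4, -1.3]
opening: 0.167
```

{"op": "servo_tool", "data": {
  "plan": [
    [0,0,-0.003,0,0,0,5],
    [0,0,-0.01,0,0,0,5],
    [0,0,-0.02,0,0,0,5],
    [0,0,-0.025,0,0,0,5],
    [0,0,-0.025,0,0,0,5]
  ]
}}

```text
t: 9.25
eef_pos: [383.9, -249.5, 94.7]
tcp_rot: [-3.14, -0.004, 1.6]
ft_force: [0.8, -0.5, -1.6]
opening: 0.168
```

```bash
python3 g.py 548.5 9.8 90 87.7 5 34
```

```text
t 9.25 pos [ 383.9 -249.5   94.7] rot [-179.9   -0.3   91.7] F [ 0.8 -0.5 -1.6] open 0.168 rows 10
[0.0254, 0.0172, 0.0005, 0.0, 0.0, 0.4, 5.0]
[0.0256, 0.017, 0.0005, 0.0, 0.0, 0.4, 5.0]
[0.0257, 0.0169, 0.0005, 0.0, 0.0, 0.4, 5.0]
[0.0258, 0.0167, 0.0005, 0.0, 0.0, 0.4, 5.0]
[0.0259, 0.0165, 0.0005, 0.0, 0.0, 0.4, 5.0]
[0.026, 0.0163, 0.0005, 0.0, 0.0, 0.4, 5.0]
[0.0261, 0.0161, 0.0005, 0.0, 0.0, 0.4, 5.0]
[0.0262, 0.016, 0.0005, 0.0, 0.0, 0.4, 5.0]
[0.0264, 0.0158, 0.0005, 0.0, 0.0, 0.4, 5.0]
[0.0265, 0.0156, 0.0005, 0.0, 0.0, 0.4, 5.0]
```

{"op": "servo_tool", "data": {
  "plan": [
    [0.015,0.01,0,0,0,0.4,5],
    [0.025,0.017,0,0,0,0.4,5],
    [0.026,0.017,0,0,0,0.4,5],
    [0.026,0.017,0,0,0,0.4,5],
    [0.026,0.017,0,0,0,0.4,5],
    [0.026,0.016,0,0,0,0.4,5],
    [0.026,0.016,0,0,0,0.4,5],
    [0.026,0.016,0,0,0,0.4,5]
  ]
}}

```text
t: 9.92
eef_pos: [514.0, -50.4, 102.9]
tcp_rot: [3.135, 0.002, 1.532]
ft_force: [0.1, -0.8, -2.4]
opening: 0.166
```

```bash
python3 g.py 548.5 9.8 85 87.7 5 30
```

```text
t 9.92 pos [514.  -50.4 102.9] rot [1.796e+02 1.000e-01 8.780e+01] F [ 0.1 -0.8 -2.4] open 0.166 rows 3
[0.0205, 0.0107, 0.006, 0.0, 0.0, 0.03, 5.0]
[0.0205, 0.0107, 0.006, 0.0, 0.0, 0.03, 5.0]
[0.0205, 0.0107, 0.006, 0.0, 0.0, 0.03, 5.0]
```

{"op": "servo_tool", "data": {
  "plan": [
    [0.02,0.01,0.006,0.3,0,0,5],
    [0.019,0.011,0.008,0,0,0,5],
    [0.012,0.009,0.012,0,0,0,5],
    [0.003,0.002,0.012,0,0,0,5],
    [0,0,0.01,0,0,0,5]
  ]
}}

```text
t: 10.33
eef_pos: [552.6, 10.5, 55.6]
tcp_rot: [3.135, 0.002, 1.538]
ft_force: [-1.0, 0.2, -1.6]
opening: 0.169
```

```bash
python3 g.py 548.5 9 40 87.7 5 12
```

```text
t 10.33 pos [552.6  10.5  55.6] rot [1.796e+02 1.000e-01 8.810e+01] F [-1.   0.2 -1.6] open 0.169 rows 2
[-0.0008, -0.002, 0.0078, 0.0, 0.0, 0.21, 5.0]
[-0.0008, -0.002, 0.0078, 0.0, 0.0, 0.21, 5.0]
```

{"op": "servo_tool", "data": {
  "plan": [
    [-0.001,-0.002,0.011,0.3,0,0.2,5],
    [0,-0.002,0.011,0,0,0.2,5],
    [0,0,0.009,0,0,0,5],
    [0,0,0.003,0,0,0,5],
    [0,0,0.001,0,0,0,5]
  ]
}}

```text
t: 10.75
eef_pos: [544.9, 6.7, 15.8]
tcp_rot: [-3.137, 0.002, 1.528]
ft_force: [-5.6, 12.8, 34.3]
opening: 0.169
```

{"op": "servo_tool", "data": {
  "plan": [
    [0,0,-0.001,0,0,0,25],
    [0,0,0,0,0,0,30],
    [0,0,0,0,0,0,32],
    [0,0,-0.005,0,0,0,32],
    [0,0,-0.02,0,0,0,35],
    [0,0,-0.03,0,0,0,50],
    [0,0,-0.03,0,0,0,50],
    [0,0,-0.02,0,0,0,50]
  ]
}}

```text
t: 11.42
eef_pos: [543.6, 4.5, 124.3]
tcp_rot: [-3.13, 0.001, 1.524]
ft_force: [-0.1, -1.2, -0.3]
opening: 0.48
```

```bash
python3 g.py 424 -90 80 90 50 34; python3 - <<'E'
from h import *
a=cams["side"]["img"][160:320,235:395]
cv2.imwrite("pics/p3.png",cv2.resize(a,None,fx=3,fy=3,interpolation=2))
E
```

```text
t 11.42 pos [543.6   4.5 124.3] rot [-1.794e+02  1.000e-01  8.730e+01] F [-0.1 -1.2 -0.3] open 0.48 rows 5
[-0.02, -0.023, 0.0089, 0.0, 0.0, -0.53, 50.0]
[-0.0198, -0.0232, 0.0089, 0.0, 0.0, -0.53, 50.0]
[-0.0196, -0.0234, 0.0089, 0.0, 0.0, -0.53, 50.0]
[-0.0193, -0.0236, 0.0089, 0.0, 0.0, -0.53, 50.0]
[-0.0191, -0.0237, 0.0089, 0.0, 0.0, -0.53, 50.0]
```

View pics/p3.png

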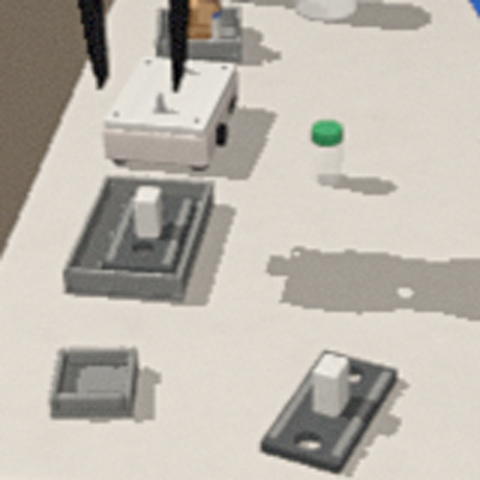

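The narrow plate lies in the plate tray, with its bar at (148,210). Next is the vial.

{"op": "servo_tool", "data": {
  "plan": [
    [-0.02,-0.023,0.005,-0.3,0,-0.5,50],
    [-0.02,-0.023,0.005,-0.3,0,-0.5,50],
    [-0.02,-0.023,0.007,0,0,-0.5,50],
    [-0.018,-0.023,0.009,0,0,-0.5,50],
    [-0.009,-0.019,0.009,0,0,-0.5,50],
    [-0.001,-0.004,0.005,0,0,0,50]
  ]
}}

```text
t: 12.02
eef_pos: [423.9, -82.5, 84.9]
tcp_rot: [3.131, 0.003, 1.574]
ft_force: [0.5, -0.1, 0.4]
opening: 0.498
```

```bash
python3 g.py 424 -90 60 90 50 15
```

```text
t 12.02 pos [423.9 -82.5  84.9] rot [179.4   0.2  90.2] F [ 0.5 -0.1  0.4] open 0.498 rows 2
[-0.0038, 0.0, 0.0125, 0.0, 0.0, 0.08, 50.0]
[-0.0038, 0.0001, 0.0125, 0.0, 0.0, 0.08, 50.0]
```

{"op": "servo_tool", "data": {
  "plan": [
    [-0.003,0,0.013,0.4,0,0,50],
    [-0.003,0,0.013,0.2,0,0,50],
    [-0.001,0,0.006,0,0,0,50],
    [0,0,0.001,0,0,0,50]
  ]
}}

```text
t: 12.35
eef_pos: [423.6, -90.2, 49.8]
tcp_rot: [-3.141, 0.002, 1.57]
ft_force: [0.2, -0.1, -0.0]
opening: 0.501
```

{"op": "servo_tool", "data": {
  "plan": [
    [0,0,0.008,0,0,0,50],
    [0,0,0.01,0,0,0,50],
    [0,0,0.009,0,0,0,50],
    [0,0,0.003,0,0,0,40],
    [0,0,0.001,0,0,0,36]
  ]
}}

```text
t: 12.77
eef_pos: [425.7, -89.3, 17.3]
tcp_rot: [3.14, 0.003, 1.571]
ft_force: [-0.3, 0.8, 0.0]
opening: 0.409
```

{"op": "servo_tool", "data": {
  "plan": [
    [0,-0.001,-0.001,0,0,0,36],
    [0,-0.001,-0.001,0,0,0,30],
    [0,0,0,0,0,0,20],
    [0,0,0.0005,0,0,0,20],
    [0,0,0.0005,0,0,0,20],
    [0,0,0.0005,0,0,0,20]
  ]
}}

```text
t: 13.27
eef_pos: [424.2, -89.0, 19.6]
tcp_rot: [3.138, 0.004, 1.572]
ft_force: [-1.0, 0.6, 9.7]
opening: 0.255
```

{"op": "servo_tool", "data": {
  "plan": [
    [0,0,0,0,0,0,18],
    [0,0,-0.002,0,0,0,18],
    [0,0,-0.008,0,0,0,18],
    [0,0,-0.018,0,0,0,18],
    [0,0,-0.022,0,0,0,18],
    [0,0,-0.022,0,0,0,18]
  ]
}}

```text
t: 13.77
eef_pos: [422.3, -88.2, 92.8]
tcp_rot: [-3.139, 0.002, 1.571]
ft_force: [1.2, 0.5, -0.1]
opening: 0.253
```

```bash
python3 g.py 551.3 173.3 90 94 18 34
```

```text
t 13.77 pos [422.3 -88.2  92.8] rot [-1.799e+02  1.000e-01  9.000e+01] F [ 1.2  0.5 -0.1] open 0.253 rows 9
[0.0291, 0.0143, 0.0003, 0.0, 0.0, -0.44, 18.0]
[0.0289, 0.0146, 0.0003, 0.0, 0.0, -0.44, 18.0]
[0.0288, 0.0148, 0.0003, 0.0, 0.0, -0.44, 18.0]
[0.0287, 0.015, 0.0003, 0.0, 0.0, -0.44, 18.0]
[0.0286, 0.0152, 0.0003, 0.0, 0.0, -0.44, 18.0]
[0.0285, 0.0155, 0.0003, 0.0, 0.0, -0.44, 18.0]
[0.0284, 0.0157, 0.0003, 0.0, 0.0, -0.44, 18.0]
[0.0282, 0.0159, 0.0003, 0.0, 0.0, -0.44, 18.0]
[0.0281, 0.0161, 0.0003, 0.0, 0.0, -0.44, 18.0]
```

{"op": "servo_tool", "data": {
  "plan": [
    [0.015,0.007,0,0,0,-0.4,18],
    [0.028,0.014,0,0,0,-0.4,18],
    [0.029,0.015,0,0,0,-0.4,18],
    [0.029,0.015,0,0,0,-0.4,18],
    [0.029,0.015,0,0,0,-0.5,18],
    [0.029,0.015,0,0,0,-0.5,18],
    [0.028,0.016,0,0,0,-0.5,18],
    [0.028,0.016,0,0,0,-0.5,18]
  ]
}}

```text
t: 14.43
eef_pos: [534.0, 134.8, 103.8]
tcp_rot: [3.133, 0.005, 1.628]
ft_force: [-0.5, -0.5, -0.1]
opening: 0.255
```

```bash
python3 g.py 551.3 173.3 80 94 18 28
```

```text
t 14.43 pos [534.  134.8 103.8] rot [179.5   0.3  93.3] F [-0.5 -0.5 -0.1] open 0.255 rows 2
[0.0187, 0.0097, 0.0119, 0.0, 0.0, -0.37, 18.0]
[0.0187, 0.0098, 0.0119, 0.0, 0.0, -0.37, 18.0]
```

{"op": "servo_tool", "data": {
  "plan": [
    [0.016,0.008,0.01,0.3,0.2,0,18],
    [0.011,0.005,0.012,0.2,0,0,18],
    [0.002,0.001,0.012,0,0,0,18],
    [0,0,0.01,0,0,0,18],
    [0,0,0.003,0,0,0,18]
  ]
}}

```text
t: 14.85
eef_pos: [549.2, 171.8, 58.2]
tcp_rot: [3.136, 0.0, 1.635]
ft_force: [-0.0, -0.2, -1.0]
opening: 0.254
```

```bash
python3 g.py 551.3 173.3 35 94 18 28
```

```text
t 14.85 pos [549.2 171.8  58.2] rot [179.7   0.   93.7] F [-0.  -0.2 -1. ] open 0.254 rows 1
[0.0014, 0.0022, 0.0232, 0.0, 0.0, -0.33, 18.0]
```

{"op": "servo_tool", "data": {
  "plan": [
    [0.001,0.001,0.008,0.2,0,0,18],
    [0,0.001,0.01,0,0,0,18],
    [0,0,0.007,0,0,0,18],
    [0,0,0.002,0,0,0,18],
    [0,0,0.001,0,0,0,18]
  ]
}}

```text
t: 15.27
eef_pos: [550.4, 169.5, 27.4]
tcp_rot: [-3.142, 0.001, 1.631]
ft_force: [0.2, -1.4, 0.0]
opening: 0.252
```

{"op": "servo_tool", "data": {
  "plan": [
    [0.002,0,0.001,0,0,0,18],
    [0.001,0,0.002,0,0,0,18],
    [0,0,0.001,0,0,0,18]
  ]
}}

```text
t: 15.52
eef_pos: [550.7, 172.1, 24.5]
tcp_rot: [3.14, 0.001, 1.63]
ft_force: [-4.9, -2.8, 19.0]
opening: 0.254
```

Contact with the floor (19 N). Release and rise.

{"op": "servo_tool", "data": {
  "plan": [
    [0,0,-0.0005,0,0,0,30],
    [0,0,0,0,0,0,35],
    [0,0,0,0,0,0,38],
    [0,0,-0.004,0,0,0,40],
    [0,0,-0.02,0,0,0,40],
    [0,0,-0.03,0,0,0,40],
    [0,0,-0.03,0,0,0,50],
    [0,0,-0.01,0,0,0,50]
  ]
}}

```text
t: 16.18
eef_pos: [549.4, 172.5, 121.5]
tcp_rot: [-3.138, 0.001, 1.63]
ft_force: [-0.1, -0.2, 0.5]
opening: 0.478
```

```bash
python3 g.py 406.8 185.2 85 70.3 50 30; python3 - <<'E'
from h import *
a=cams["side"]["img"][160:320,235:395]
cv2.imwrite("pics/p4.png",cv2.resize(a,None,fx=3,fy=3,interpolation=2))
E
```

```text
t 16.18 pos [549.4 172.5 121.5] rot [-1.798e+02  1.000e-01  9.340e+01] F [-0.1 -0.2  0.5] open 0.478 rows 5
[0.0042, -0.0283, 0.0073, 0.0, 0.0, 4.62, 50.0]
[0.0019, -0.0286, 0.0073, 0.0, 0.0, 4.62, 50.0]
[-0.0004, -0.0286, 0.0073, 0.0, 0.0, 4.62, 50.0]
[-0.0027, -0.0285, 0.0073, 0.0, 0.0, 4.62, 50.0]
[-0.005, -0.0282, 0.0073, 0.0, 0.0, 4.62, 50.0]
```

View pics/p4.png

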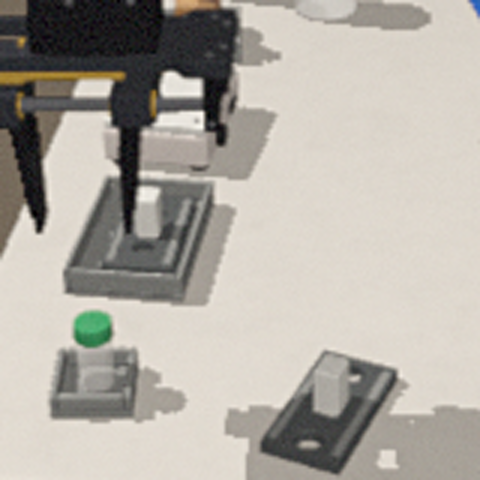

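The vial stands upright in the small tray (cap at (93,328)). Now the wide plate.

{"op": "servo_tool", "data": {
  "plan": [
    [0.004,-0.028,0.004,0,0,4.5,50],
    [0.002,-0.028,0.004,0,0,4.5,50],
    [0,-0.028,0.006,0,0,4.5,50],
    [-0.003,-0.028,0.007,0,0,4.5,50],
    [-0.005,-0.022,0.007,0,0,4.2,50],
    [-0.001,-0.004,0.005,0,0,0,50],
    [0,0,0.003,0,0,0,50]
  ]
}}

```text
t: 16.87
eef_pos: [402.7, 182.5, 78.3]
tcp_rot: [-3.136, 0.005, 1.225]
ft_force: [0.8, -0.5, 0.2]
opening: 0.499
```

```bash
python3 g.py 406.6 185.2 50 70.5 50 30
```

```text
t 16.87 pos [402.7 182.5  78.3] rot [-179.7    0.3   70.2] F [ 0.8 -0.5  0.2] open 0.499 rows 1
[0.0039, 0.0028, 0.0283, 0.0, 0.0, -0.33, 50.0]
```

{"op": "servo_tool", "data": {
  "plan": [
    [0.002,0.001,0.012,-0.2,0.2,-0.3,50],
    [0.001,0.001,0.018,0,0,0,50],
    [0,0,0.018,0,0,0,45],
    [0,0,0.008,0,0,0,40],
    [0,0,0.001,0,0,0,35]
  ]
}}

```text
t: 17.28
eef_pos: [410.0, 185.0, 16.8]
tcp_rot: [-3.141, 0.0, 1.238]
ft_force: [0.1, -0.6, -0.6]
opening: 0.38
```

```bash
python3 g.py 406.6 185.2 12.5 70.5 35 30
```

```text
t 17.28 pos [410.  185.   16.8] rot [-180.    0.   71.] F [ 0.1 -0.6 -0.6] open 0.38 rows 1
[-0.0009, -0.0033, 0.0043, 0.0, 0.0, 0.45, 35.0]
```

{"op": "servo_tool", "data": {
  "plan": [
    [-0.001,-0.003,0.003,0,0,0.4,30],
    [0,-0.0005,0.001,0,0,0,25],
    [0,0,0.001,0,0,0,21],
    [0,0,0.0005,0,0,0,21]
  ]
}}

```text
t: 17.62
eef_pos: [407.6, 185.1, 11.2]
tcp_rot: [-3.142, -0.0, 1.232]
ft_force: [1.4, -0.4, -0.4]
opening: 0.219
```

{"op": "servo_tool", "data": {
  "plan": [
    [0,-0.0005,-0.0005,0,0,0,12],
    [0,0,0,0,0,0,5],
    [0,0,0.0005,0,0,0,5],
    [0,0,0,0,0,0,5],
    [0,0,0,0,0,0,5]
  ]
}}

```text
t: 18.03
eef_pos: [407.7, 185.6, 12.6]
tcp_rot: [3.14, -0.002, 1.232]
ft_force: [1.0, -0.6, -1.5]
opening: 0.164
```

{"op": "servo_tool", "data": {
  "plan": [
    [0,0,-0.003,0,0,0,5],
    [0,0,-0.01,0,0,0,5],
    [0,0,-0.02,0,0,0,5],
    [0,0,-0.028,0,0,0,5],
    [0,0,-0.028,0,0,0,5],
    [0,0,-0.02,0,0,0,5]
  ]
}}

```text
t: 18.53
eef_pos: [405.1, 184.7, 122.8]
tcp_rot: [-3.136, 0.004, 1.232]
ft_force: [0.2, 0.6, -0.9]
opening: 0.169
```

```bash
python3 g.py 551.3 -153.2 120 83.6 5 32; python3 g.py 551.3 -153.2 120 83.6 5 32|tail -4; python3 - <<'E'
from h import *
a=cams["side"]["img"][160:320,235:395]
cv2.imwrite("pics/p5.png",cams["side"]["img"])
E
```

```text
t 18.53 pos [405.1 184.7 122.8] rot [-179.7    0.2   70.6] F [ 0.2  0.6 -0.9] open 0.169 rows 12
[-0.0225, 0.0208, 0.0002, 0.0, 0.0, -1.08, 5.0]
[-0.0229, 0.0204, 0.0002, 0.0, 0.0, -1.08, 5.0]
[-0.0233, 0.02, 0.0002, 0.0, 0.0, -1.08, 5.0]
[-0.0237, 0.0195, 0.0002, 0.0, 0.0, -1.08, 5.0]
[-0.024, 0.0191, 0.0002, 0.0, 0.0, -1.08, 5.0]
[-0.0244, 0.0186, 0.0002, 0.0, 0.0, -1.08, 5.0]
[-0.0247, 0.0182, 0.0002, 0.0, 0.0, -1.08, 5.0]
[-0.0251, 0.0177, 0.0002, 0.0, 0.0, -1.08, 5.0]
[-0.0254, 0.0172, 0.0002, 0.0, 0.0, -1.08, 5.0]
[-0.0257, 0.0167, 0.0002, 0.0, 0.0, -1.08, 5.0]
[-0.026, 0.0162, 0.0002, 0.0, 0.0, -1.08, 5.0]
[-0.0263, 0.0157, 0.0002, 0.0, 0.0, -1.08, 5.0]
[-0.0254, 0.0172, 0.0002, 0.0, 0.0, -1.08, 5.0]
[-0.0257, 0.0167, 0.0002, 0.0, 0.0, -1.08, 5.0]
[-0.026, 0.0162, 0.0002, 0.0, 0.0, -1.08, 5.0]
[-0.0263, 0.0157, 0.0002, 0.0, 0.0, -1.08, 5.0]
```

{"op": "servo_tool", "data": {
  "plan": [
    [-0.012,0.011,0,0,0,-1,5],
    [-0.023,0.021,0,0,0,-1.1,5],
    [-0.023,0.02,0,0,0,-1.1,5],
    [-0.024,0.02,0,0,0,-1.1,5],
    [-0.024,0.019,0,0,0,-1.1,5],
    [-0.024,0.019,0,0,0,-1.1,5],
    [-0.025,0.018,0,0,0,-1.1,5],
    [-0.025,0.018,0,0,0,-1.1,5]
  ]
}}

```text
t: 19.3
eef_pos: [498.9, -31.9, 118.2]
tcp_rot: [-3.134, 0.001, 1.399]
ft_force: [0.8, 0.6, -1.0]
opening: 0.165
```

```bash
python3 g.py 551.3 -153.2 105 83.6 5 30
```

```text
t 19.3 pos [498.9 -31.9 118.2] rot [-179.5    0.    80.2] F [ 0.8  0.6 -1. ] open 0.165 rows 5
[-0.0221, 0.0145, 0.0026, 0.0, 0.0, -0.69, 5.0]
[-0.0223, 0.0142, 0.0026, 0.0, 0.0, -0.69, 5.0]
[-0.0225, 0.0139, 0.0026, 0.0, 0.0, -0.69, 5.0]
[-0.0226, 0.0137, 0.0026, 0.0, 0.0, -0.69, 5.0]
[-0.0228, 0.0134, 0.0026, 0.0, 0.0, -0.69, 5.0]
```

{"op": "servo_tool", "data": {
  "plan": [
    [-0.022,0.0145,0.002,-0.2,0,-0.6,5],
    [-0.022,0.014,0.002,-0.2,0,-0.6,5],
    [-0.022,0.014,0.002,0,0,-0.6,5],
    [-0.021,0.013,0.002,0,0,-0.6,5],
    [-0.012,0.008,0.002,0,0,-0.6,5],
    [-0.001,0,0.002,0,0,0,5],
    [0,0,0.001,0,0,0,5]
  ]
}}

```text
t: 19.88
eef_pos: [546.8, -151.6, 95.3]
tcp_rot: [-3.133, -0.001, 1.449]
ft_force: [-0.7, 0.1, -2.3]
opening: 0.168
```

```bash
python3 g.py 551.3 -153.2 75 83.6 5 30
```

```text
t 19.88 pos [ 546.8 -151.6   95.3] rot [-1.795e+02 -1.000e-01  8.300e+01] F [-0.7  0.1 -2.3] open 0.168 rows 1
[-0.0011, 0.0047, 0.0203, 0.0, 0.0, -0.59, 5.0]
```

{"op": "servo_tool", "data": {
  "plan": [
    [-0.001,0.002,0.007,-0.3,0,-0.5,5],
    [0,0.002,0.008,-0.2,0,0,5],
    [0,0.0005,0.004,0,0,0,5],
    [0,0,0.001,0,0,0,5],
    [0,0,0.001,0,0,0,5]
  ]
}}

```text
t: 20.3
eef_pos: [549.2, -149.5, 70.0]
tcp_rot: [-3.138, -0.002, 1.46]
ft_force: [0.2, 0.3, -1.4]
opening: 0.167
```

```bash
python3 g.py 551.3 -153.2 65 83.6 5 30; python3 - <<'E'
from h import *
a=cams["side"]["img"][150:230,255:345]
cv2.imwrite("pics/p6.png",cv2.resize(a,None,fx=7,fy=7,interpolation=2))
E
```

```text
t 20.3 pos [ 549.2 -149.5   70. ] rot [-1.798e+02 -1.000e-01  8.370e+01] F [ 0.2  0.3 -1.4] open 0.167 rows 1
[-0.0034, 0.0025, 0.005, 0.0, 0.0, 0.06, 5.0]
```

View pics/p6.png

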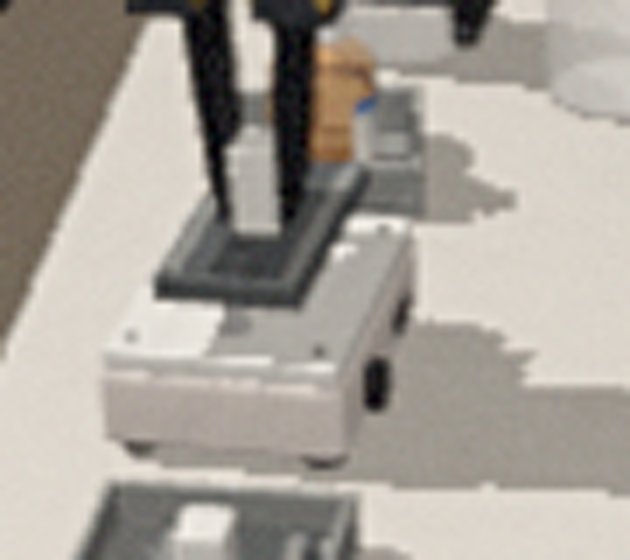

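The plate sits just above the pins, with the near hole at (235,262). I'll correct xy, then recheck the hole position before lowering.

{"op": "servo_tool", "data": {
  "plan": [
    [-0.003,0.002,0,0,0,0,5],
    [-0.001,0.001,0.001,0,0,0,5],
    [0,0,0.001,0,0,0,5]
  ]
}}

```text
t: 20.65
eef_pos: [552.5, -154.2, 69.1]
tcp_rot: [-3.14, -0.002, 1.461]
ft_force: [-0.3, -0.7, -1.5]
opening: 0.165
```

```bash
python3 - <<'E'
from h import *
u=(np.array([235,262])+.5)/7-.5+[255,150]; print("hole near (tcp then 549.2,-149.5):",plane("side",u,65.4))
u=(np.array([245,136])+.5)/7-.5+[255,150]; print("bar top centre:",plane("side",u,95.4))
print(env.state()["eef_pos"],env.state()["tcp_rot"])
E
python3 g.py 551.3 -153.2 55 83.6 5 30
```

```text
hole near (tcp then 549.2,-149.5): [ 552.55485282 -118.04385036]
bar top centre: [ 552.64853283 -151.1552539 ]
[ 552.26071838 -154.02718539   68.93490156] [-3.13933498e+00 -1.96851603e-03  1.46062000e+00]
t 20.75 pos [ 552.3 -154.    68.9] rot [-1.799e+02 -1.000e-01  8.370e+01] F [-0.2  0.8 -2.1] open 0.162 rows 1
[0.0007, -0.001, 0.0139, 0.0, 0.0, 0.09, 5.0]
```

{"op": "servo_tool", "data": {
  "plan": [
    [0.001,-0.001,0.004,0,0,0,5],
    [0,0,0.004,0,0,0,5],
    [0,0,0.003,0,0,0,5],
    [0,0,0.003,0,0,0,5]
  ]
}}

```text
t: 21.08
eef_pos: [551.4, -152.9, 54.4]
tcp_rot: [-3.14, -0.002, 1.46]
ft_force: [-0.6, -0.1, -1.3]
opening: 0.166
```

Descended to just above the deck with no side force. Lower the last 2 mm gently.

{"op": "servo_tool", "data": {
  "plan": [
    [0,0,0.0015,0,0,0,5],
    [0,0,0.0015,0,0,0,5]
  ]
}}

```text
t: 21.25
eef_pos: [551.1, -152.7, 52.1]
tcp_rot: [-3.14, -0.002, 1.461]
ft_force: [-13.7, 4.3, 50.1]
opening: 0.171
```

{"op": "servo_tool", "data": {
  "plan": [
    [0,0,-0.001,0,0,0,22],
    [0,0,0,0,0,0,28],
    [0,0,0,0,0,0,30],
    [0,0,-0.004,0,0,0,32],
    [0,0,-0.02,0,0,0,35],
    [0,0,-0.03,0,0,0,40],
    [0,0,-0.035,0,0,0,40],
    [0,0,-0.035,0,0,0,40]
  ]
}}

```text
t: 21.92
eef_pos: [548.8, -152.1, 175.2]
tcp_rot: [-3.128, -0.005, 1.46]
ft_force: [0.5, -0.6, 0.8]
opening: 0.396
```

{"op": "servo_tool", "data": {
  "plan": [
    [0.01,-0.02,-0.03,0,0,0,40],
    [0.03,-0.02,-0.02,0,0,0,40],
    [0.04,0,0,0,0,0,40],
    [0.04,0,0,0,0,0,40],
    [0.04,0,0,0,0,0,40],
    [0.04,0,0,0,0,0,40],
    [0.04,0,0,0,0,0,40],
    [0.04,0,0,0,0,0,40]
  ]
}}

```text
t: 22.58
eef_pos: [542.3, 133.6, 239.8]
tcp_rot: [3.139, -0.003, 1.449]
ft_force: [1.2, -0.1, -0.7]
opening: 0.4
```

{"op": "servo_tool", "data": {
  "plan": [
    [0.04,-0.01,0,0,0,0,40],
    [0.04,-0.01,0,0,0,0,40],
    [0.04,-0.01,0,0,0,0,40],
    [0.04,-0.01,0,0,0,0,40],
    [0.04,-0.01,0,0,0,0,40],
    [0.04,-0.01,0,0,0,0,40],
    [0.02,0,0,0,0,0,40],
    [0,0,0,0,0,0,40]
  ]
}}

```text
t: 23.25
eef_pos: [510.7, 409.2, 240.5]
tcp_rot: [3.138, -0.004, 1.455]
ft_force: [0.1, 0.4, 0.4]
opening: 0.398
```

```bash
python3 - <<'E'
from h import *
a=cams["top"]["img"]; b=cams["side"]["img"]
a=a[135:245,190:450]; cv2.imwrite("pics/p7.png",cv2.resize(a,None,fx=3,fy=3,interpolation=2))
b=b[110:310,230:390]; cv2.imwrite("pics/p8.png",cv2.resize(b,None,fx=3,fy=3,interpolation=2))
E
```

```text
(no output)
```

View pics/p7.png

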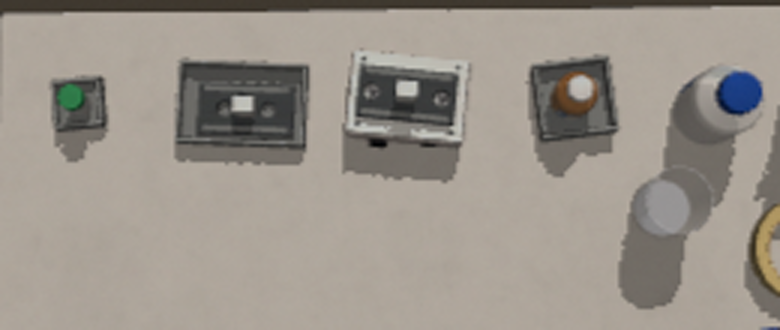

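View pics/p8.png

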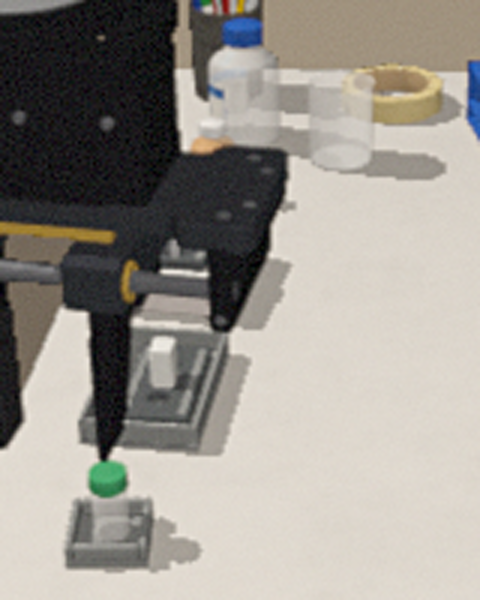

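```bash
python3 - <<'E'
from h import *
np.set_printoptions(precision=1,suppress=True)
P=lambda p:(np.array(p)+.5)/3-.5+[190,135]
for k,p,z,c in [("vial",(70,97),51,(551.5,173)),("narrow",(242,104),42,(548.5,10)),("wide",(407,89),78,(551.3,-153.2)),("bottle",(579,89),73,(550.2,-316.6))]:
    q=plane("top",P(p),z); print(k,q,"off",q-c)
# plate underside heights: bar top triangulated for narrow plate
S=lambda p:(np.array(p)+.5)/3-.5+[230,110]
print("narrow bar top tri",tri(P((242,104)),S((164,343))),"vial cap tri",tri(P((70,97)),S((108,470))))
print("holes wide",plane("top",P((372,92)),48),plane("top",P((443,99)),48))
E
```

```text
vial [551.2 171.6] off [-0.3 -1.4]
narrow [544.5   7. ] off [-4. -3.]
wide [ 550.6 -152.4] off [-0.7  0.8]
bottle [ 550. -314.] off [-0.2  2.6]
narrow bar top tri [543.4   6.9  42.3] vial cap tri [550.6 171.2  52. ]
holes wide [ 553.9 -119. ] [ 546.5 -187.3]
```

```bash
python3 -c "
from cell import env
print(env.job_done(), env.state()['t'])"
```

```text
the job is handed in; nothing more can be done
the job is handed in; nothing more can be done
```

All four items are placed and the job is handed in; the hand-in gave no verdict. It took about 23 s of the 117 s allowed.

| Item | Where it is | Offset from centre | Height check |
|---|---|---|---|
| Plate with holes 68 mm apart | on the shaker, over both pins | about 1 mm | not triangulated at the end; about 39.5 mm from the tool height at contact (deck at 40 mm) |
| Plate with holes 44 mm apart | flat in the long plate tray | about 5 mm (limit 16 mm each way) | bar top triangulated at 42.3 mm (42 mm expected) |
| Vial | upright in the small tray | about 1.5 mm | cap triangulated at 52 mm (51 mm expected) |
| Small brown bottle | upright in the large tray | about 2.6 mm | not triangulated |

- **Shaker plate:** in the last top view each hole lies within about 2 mm of its pin. The gripper hid the shaker and the small bottle in the last side view, so I could not triangulate either one.
- **Beaker and big bottle:** both are upright and look unmoved in the pictures; I did not measure their positions again.
- **Contact force:** the highest reading was about 50 N at the wrist, when the plate touched the shaker deck (limit 120 N). The 40 N limit on the arm or gripper body pressing on something was not read directly; that contact came through the plate held in the fingers.
- **Measurement mismatch:** the first corner picks gave the shaker deck at 35 mm. Measuring again from its screws gave 40.7 mm, which I used. The side camera read 1–2 mm off from the top camera in y.

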